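# Set and clamp the flash stand's column

### The job

Get the flash stand ready: fold the lid of its battery base fully shut, then grip the sprung column from above and press it down until its white ring is level with the red pointer, and while holding it there slide the yellow cam lever round to its closed stop at the green block (turning the hand on the column lets a finger sweep the lever). The lever must stay open until the ring is at the pointer; finish while still gripping the column with the ring at the pointer, and leave the other things on the bench alone.

Things in the scene. Friction and masses are not known exactly. Their poses are not given: they have to be found in the camera images.
- pack: Black battery base, an open box 110 (x) x 100 (y) x 50 mm high, fixed to the bench; its place and yaw vary from run to run. Origin at the centre of its underside, z up, x pointing away from the robot at yaw 0.
- stand: Fixed upright of the stand, part of the pack, same axes. Origin on the column axis at bench level, at (0, -160 mm) in the pack's frame. Grey foot disc, radius 55, 18 mm high; black collar, radius 26 mm, up to 90 mm above the bench, the column rising out of it. A steel post (radius 3 mm, top 135 mm above the bench) stands 54 mm from the axis at bearing +0.6 rad from its x axis.
- lid (a joint): Hinge of the grey lid (112 x 100 x 6 mm, red tab on its free edge) along the far (+x of the pack) top rim of the battery base: 0 = shut flat on the box, growing to 1.6 rad as it stands open; starts at 0.6 to 1.2. Stiff hinge: it stays where it is left; under 1.5 N at the free edge moves it.
- lid_hinge (a point): Point on the lid's hinge line, in the middle of its length, 50 mm above the bench; the free edge is 116 mm from it towards -x of the pack when shut. The lid's top face is 6 mm above this point when shut.
- sleeve: The column: upright round dark steel tube, 22 mm diameter, top 50 mm black rubber. It slides vertically and turns freely about its axis. Origin on the axis, 90 mm above the bench when fully up. A spring pushes it up (net about 6 N fully up, 9 N lowest): it starts fully up and rises if let go, lever closed or not.
- column (a joint): How far the column is pressed down from fully up, in m: 0 = fully up, as at the start, at most 0.065. The mark lies 0.034 to 0.054 down.
- ring (a point): Centre (on the column axis) of the white ring on the column, a collar of 30 mm diameter and 8 mm high. The column top is 70 mm above it; clear tube to grip from 4 mm above it to the top. With the column fully up it is 162 mm above the bench.
- pointer_tip (a point): Inner tip of the red pointer, a level needle 4 mm high and 6 mm wide that ends 20 mm from the column axis; its clip (14 mm) sits on the steel post. It is fixed during the run; its height, 108 to 128 mm above the bench, varies from run to run. The ring's centre must come level with it.
- lever (a joint): Angle of the yellow cam lever, which slides round the collar about the column axis: 0 = closed, over the green block on the collar; starts 0.6 to 0.95 rad open. Closes counter-clockwise seen from above. Its paddle's bearing about the column axis from the pack's x axis is -0.85 rad minus this value. Stays where left; needs about 0.08 N m (3 N at the paddle).
- paddle (a point): Centre of the lever's upright paddle: radial plate 6 mm thick, 16 to 50 mm from the column axis, 118 to 168 mm above the bench. Fingers gripping the column with tips 20 to 30 mm above the ring pass over it when the column is up and are level with it at the mark; press down with the finger line 0.8 to 1 rad clockwise of it, then turn the hand counter-clockwise (up to 1.6 rad) to sweep it.
- reflector: Loose bystander: shiny flash reflector bowl, 124 mm across, 45 mm high; origin at the centre of its underside.
- cover: Loose bystander: black handle cover, 170 x 45 x 28 mm, long along its x; origin at the centre of its underside.
- jar: Loose bystander: amber glass jar with brass cap, 56 mm across, 60 mm high; origin at the centre of its underside.
- driver: Loose bystander: screwdriver lying flat, handle to its -x.

How it is judged:
On the way, in this order (a step that is already met when the one before it is completed fails the run):
1. the lid is shut (value of joint lid below 0.08 rad and value of joint column below 0.02 m), for 0.2 s.
2. the fingers hold the column with its ring at the pointer, the lever still open (z of ring in the frame of pointer_tip between -0.005 and 0.005 m and value of joint lever above 0.45 rad and contact force between the fingers and sleeve above 4 N), for 0.2 s.
3. the lever is closed while the fingers hold the column at the mark (value of joint lever below 0.1 rad and z of ring in the frame of pointer_tip between -0.006 and 0.006 m and contact force between the fingers and sleeve above 4 N), for 0.2 s.
At the end, for the whole second after the job is handed in: Lid shut (below 0.08 rad), lever closed (below 0.1 rad), ring centre within 6 mm of the pointer's height, and the fingers still holding the column (more than 4 N of contact) against its spring (all of step 3 and value of joint lid below 0.08 rad); the arm keeps its last pose, push and grip.
It fails at once if the lever is moved towards closed (below 0.45 rad) while the ring is more than 9 mm off the pointer (value of joint lever below 0.45 rad and (z of ring in the frame of pointer_tip above 0.009 m or z of ring in the frame of pointer_tip below -0.009 m)).
It fails at once if a bystander is moved more than 30 mm (distance of any of reflector, cover, jar, driver from where it was at the start of the episode above 0.03 m).
It also fails if it takes over 48 s, if anything falls off the work surface, if the arm or the gripper's body presses on something with over 40 N, if the wrist force passes 120 N, or if a joint passes its speed limit or range.

### The arm

A 6-joint arm with a two-finger parallel gripper is mounted at the origin on the work surface. World frame = base frame: x ahead of the robot, y to its left, z up, the work surface at z = 0. Lengths are in m, angles in rad, forces in N, time in s.
With the tool pointing down it reaches from about 0.35 to 0.775 m from the base axis. Payload 7.3 kg.
Tool frame: the origin (TCP) lies midway between the tips of the shut fingers; the grasp point (between the pads) lies 19 mm behind it (robot.tcp_to_grasp is the distance from the TCP to the grasp point, in m); z points along the fingers, y is the line along which they close (so a half turn about z gives the same grasp; the last joint's range is limited). The gripper opens to 92 mm and grips with 3 to 60 N. Pads are 19 mm wide; open, the fingers measure 130 mm over their backs; the gripper's body (75 mm by 190 mm) begins 47 mm behind the grasp point.
Start: joints at [1.105, 0.342, 1.524, -0, 1.275, -0.146], TCP at [0.165, 0.498, 0.192] pointing down, gripper open.
Joint ranges: [-2.53, 2.53], [-0.77, 2.02], [0.04, 2.7], [-1, 4.14], [0.28, 2.66], [-3.11, 3.11]. Speed limits (rad/s): [2.57, 2.57, 3.14, 3.14, 3.14, 3.14].

### API

Orientations are given as [roll, pitch, yaw] about the fixed x, y, z axes, in that order (R = Rz(yaw) Ry(pitch) Rx(roll)).
In Python, from cell import readout, cams, ticket, robot gives the robot as it stands. The module is installed in compiled form; this text tells all that it offers.
- The arm moves only by the tool jog_arm, never from a script. Its argument "plan" is a list of rows, each a list of 5 numbers: the shift along the world's x, y, z each as a share of 0.08 m, from -1 to 1, then the turn about the world's z as a share of 90 degrees, from -1 to 1, then the opening, from -1 (shut) to 1 (fully open). A call has 1 to 12 rows; each row is the pose to reach, as a shift and turn from the pose commanded when the call began; what a row does not reach only later rows make up. A row lasts 1/10 s, in which the tool goes at most 50 mm and 8.59 degrees, less where a joint would pass 70% of its speed; a pose out of reach is approached as far as the arm can. A call with a number of a shift or a turn outside -1 to 1 is refused whole. A call with a gripper value outside its range is refused whole. The fingers move at their own pace and stop on an object; "squeeze" is the grip in N (left out, the last holds). Time passes only in rows, so rows that repeat a pose let the fingers close. It gives the time, the measured TCP pose, the force, the opening and the grip force at its end, in the units of the state.
- readout.observe(): the state, without advancing time (a new reading comes with each control period).
- cams.read_camera(name): name is "scene" or "top"; returns the picture (384x512x3 uint8, blue, green, red); there is no depth.
- cams.calibration(name): a dict with "K" (3x3 intrinsics, pixels), "world_from_camera" (4x4, takes a point from camera to world coordinates). Camera axes: x right, y down, z forward; pixel columns grow to the right and rows downward; lengths in m; the calibration is good to about 2 mm. A picture is of the moment at which its call begins. calibration takes no time and is no camera call.
- ticket.hand_in(): hands the job in; it is judged then, once.
The state is a dict: "time": time; "qpos": joint angles; "qvel": joint speeds; "joint_efforts": joint torques, N m; "tool_pos": TCP position; "tool_rot": TCP orientation; "contact_force": force on the tool from outside, world axes, zero at the start; "torque": the same for the moment, N m; "opening": finger opening in m; "grip_force": force on a finger pad.
Only numpy, scipy, OpenCV 4.12 (cv2) and the standard library are available. Lean on these libraries where they do the work, as an engineer would, in place of code of your own. Each camera call takes 0.05 s, during which the arm holds its last target. There are 200 camera calls.

## Working session

There is one attempt and no reset: what is moved stays moved. The work goes in short steps, Python scripts to look and compute and a tool call to move; the robot and the scene stay as the last step left them, time stands still between calls to the robot, and variables do not carry over. Pictures are saved under pics/ and viewed, at most 10 in all, crops included, and the job is handed in when it is done.

Besides the shell and the picture viewer there is one more tool, called after "Request:" as a command line: name --pt "numbers of a row" for each row, then --argument value for the rest. jog_arm: Moves the arm, as the interface text tells. Shift numbers are shares of 0.08 m and turn numbers shares of 90 degrees, none past 1 either way. Its arguments: {"type":"object","properties":{"plan":{"type":"array"},"squeeze":{"type":"number"}},"required":["plan"]}

```bash
mkdir -p pics
python3 - <<'E'
from cell import readout,cams,robot
import cv2
for n in("scene","top"):
    cv2.imwrite(f"pics/{n}0.png",cv2.resize(cams.read_camera(n),(800,600),interpolation=cv2.INTER_CUBIC)); c=cams.calibration(n); print(n,c["K"].round(1).tolist(),c["world_from_camera"].round(3).tolist())
s=readout.observe();print(s["time"],s["tool_pos"],s["tool_rot"],s["opening"])
E
```

```text
scene [[448.0, 0.0, 252.9], [0.0, 448.0, 191.8], [0.0, 0.0, 1.0]] [[0.779, 0.435, -0.451, 1.137], [0.627, -0.549, 0.553, -0.637], [-0.007, -0.714, -0.7, 0.97], [0.0, 0.0, 0.0, 1.0]]
top [[383.5, 0.0, 257.3], [0.0, 383.5, 181.4], [0.0, 0.0, 1.0]] [[-0.013, -0.994, 0.104, 0.454], [-1.0, 0.013, -0.001, 0.018], [-0.0, -0.104, -0.995, 1.318], [0.0, 0.0, 0.0, 1.0]]
0.1 [0.16487022 0.49800669 0.19103144] [-3.14021574e+00 -1.65403288e-04  2.82176289e+00] 0.09216012929954759
```

View pics/scene0.png

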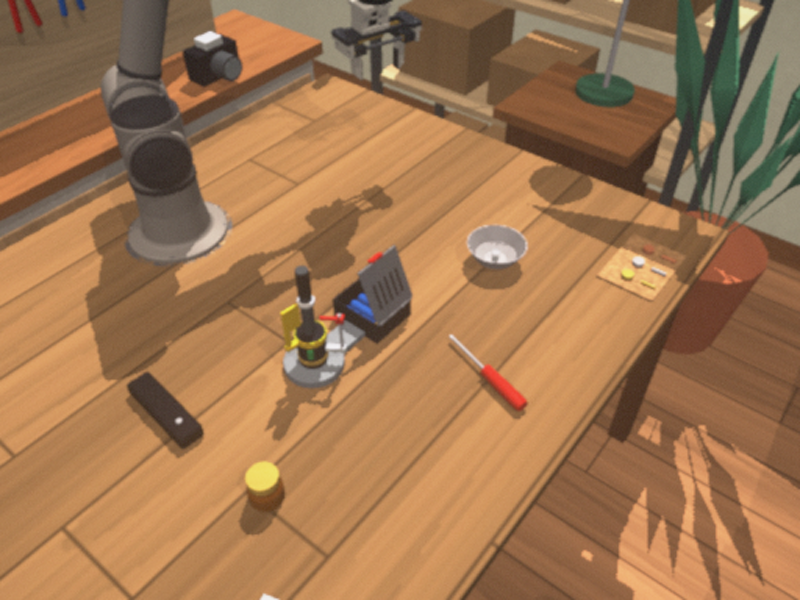

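View pics/top0.png

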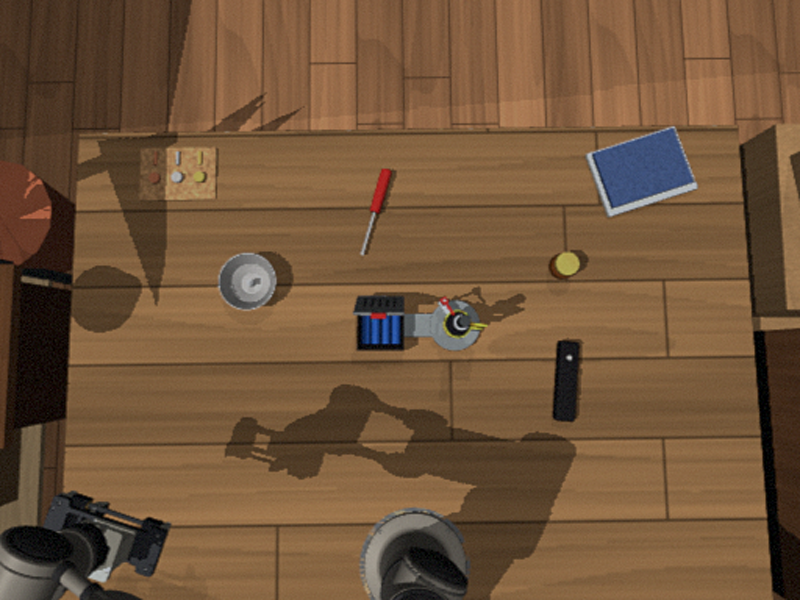

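The scene view shows the column (top at about (302,272) in the 800x600 picture), ring (306,300), paddle (290,325), pointer (330,318) and open lid with its red tab (376,257). In the top view the pack is at (380,325), the column at (457,322) and the paddle at (480,326). Next I'll crop both closer.

```bash
cat > h.py <<'E'
import numpy as np, cv2
from cell import readout,cams
def crop(n,u,v,w,h,f,name,im=None):
    im=cams.read_camera(n) if im is None else im
    cv2.imwrite(f"pics/{name}.png",cv2.resize(im[v:v+h,u:u+w],None,fx=f,fy=f,interpolation=cv2.INTER_CUBIC)); return im
def ray(n,p):
    c=cams.calibration(n);T=np.array(c["world_from_camera"]);K=np.array(c["K"])
    d=T[:3,:3]@np.linalg.solve(K,[p[0],p[1],1]);return T[:3,3],d/np.linalg.norm(d)
def plane(n,p,z):
    o,d=ray(n,p);return o+d*(z-o[2])/d[2]
def tri(ps,pt):
    o1,d1=ray("scene",ps);o2,d2=ray("top",pt)
    t=np.linalg.lstsq(np.c_[d1,-d2],o2-o1,rcond=None)[0]
    a,b=o1+d1*t[0],o2+d2*t[1];return (a+b)/2,np.linalg.norm(a-b)
def proj(n,X):
    c=cams.calibration(n);q=np.array(c["K"])@(np.linalg.inv(c["world_from_camera"])@np.r_[X,1])[:3];return q[:2]/q[2]
E
python3 - <<'E'
from h import *
a=crop("scene",175,150,100,100,6,"s1");b=crop("top",220,180,100,60,8,"t1")
np.savez("im0.npz",s=a,t=b)
E
```

```text
(no output)
```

View pics/s1.png

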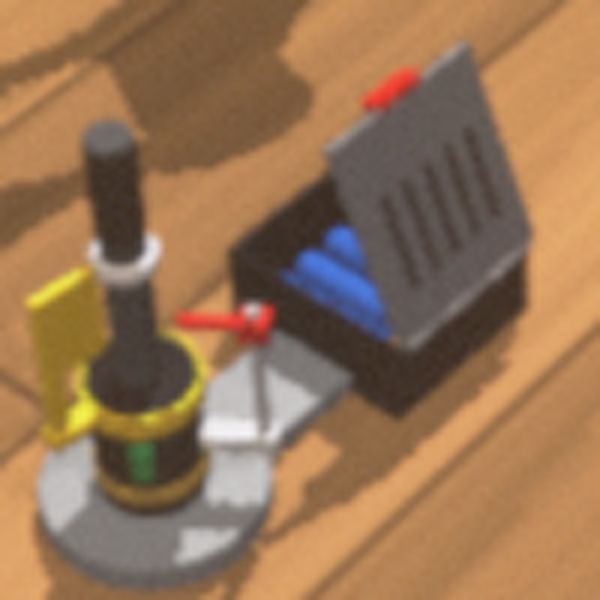

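View pics/t1.png

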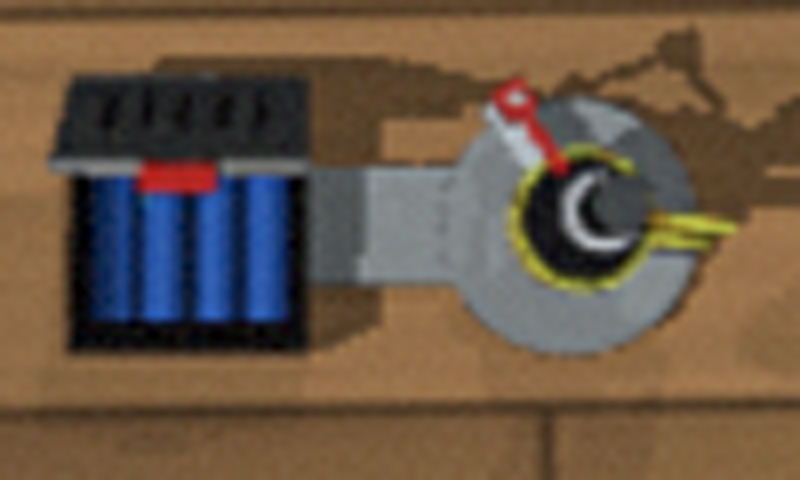

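Scene crop: column top is centred at about (110,135), ring (125,257), pointer tip (178,320), clip (257,322), paddle top edge (60,285). Top crop: foot disc spans x 455–700 and y 97–353, column top is at (625,200), pointer tip (565,170), clip (514,97), paddle end (735,228), tab (178,177), and the box's near corners are at (70,350) and (308,350).

Run:
```python
from h import *
S=lambda x,y:(175+(x+.5)/6-.5,150+(y+.5)/6-.5); T=lambda x,y:(220+(x+.5)/8-.5,180+(y+.5)/8-.5)
z=np.load("im0.npz");out={}
for n,k,(u,v,w,h) in(("scene","s",(175,150,100,100)),("top","t",(220,180,100,60))):
    c=cv2.cvtColor(z[k],cv2.COLOR_BGR2HSV)
    for nm,m in(("red",((c[...,0]<6)|(c[...,0]>174))&(c[...,1]>190)&(c[...,2]>90)),("yel",(c[...,0]>24)&(c[...,0]<36)&(c[...,1]>150)&(c[...,2]>70))):
        q=np.zeros(m.shape,np.uint8);q[v:v+h,u:u+w]=m[v:v+h,u:u+w]
        _,_,st,ce=cv2.connectedComponentsWithStats(q)
        for s,e in zip(st[1:],ce[1:]):
            if s[4]>3: print(n,nm,s.tolist(),e.round(1))
foot=plane("top",T(577,225),.018);print("foot",foot)
for nm,a,b in(("coltop",S(110,132),T(627,200)),("ring",S(125,257),T(598,212)),("tip",S(180,320),T(562,168)),("clip",S(257,320),T(514,95)),("tab",S(390,88),T(178,177)),("lidR",S(330,150),T(308,165)),("lidL",S(465,45),T(52,163))):
    p,r=tri(a,b);print(nm,p.round(4),"gap",r.round(4))
for p in((70,350),(308,350)):print("near corner",plane("top",T(*p),.05).round(4))
print("paddle end",plane("top",T(735,225),.168).round(4),plane("top",T(735,240),.118).round(4))
for p in (S(35,300),S(92,265)):print("paddle top sc",plane("scene",p,.168).round(4))
for p in((313,168),(455,168),(313,285),(455,285)):print("bridge",plane("top",T(*p),.012).round(4))
```

```text
scene red [237, 162, 6, 5, 14] [239.9 164.3]
scene yel [180, 195, 8, 6, 17] [183.5 197.7]
scene yel [204, 211, 5, 8, 16] [206.3 215.1]
scene yel [186, 215, 6, 7, 24] [188.3 218. ]
scene yel [198, 219, 3, 2, 4] [199.  219.2]
top red [289, 199, 2, 3, 5] [289.4 200.2]
top red [237, 200, 10, 4, 27] [241.9 201.8]
top yel [291, 199, 4, 1, 4] [292.5 199. ]
top yel [284, 203, 2, 4, 4] [284.8 204.5]
top yel [301, 207, 10, 4, 29] [305.6 208.4]
top yel [284, 208, 7, 8, 13] [286.9 212.3]
foot [ 0.49926894 -0.0984252   0.018     ]
coltop [ 0.5016 -0.0952  0.2355] gap 0.004
ring [ 0.4996 -0.093   0.1609] gap 0.0016
tip [ 0.5183 -0.0828  0.1257] gap 0.0017
clip [ 0.5469 -0.0643  0.129 ] gap 0.0023
tab [0.5151 0.0652 0.1574] gap 0.0019
lidR [0.5197 0.0166 0.156 ] gap 0.0035
lidL [0.5211 0.113  0.1549] gap 0.0017
near corner [0.4496 0.1138 0.05  ]
near corner [0.4483 0.0161 0.05  ]
paddle end [ 0.4933 -0.144   0.168 ] [ 0.4891 -0.1509  0.118 ]
paddle top sc [ 0.4941 -0.1393  0.168 ]
paddle top sc [ 0.4982 -0.1094  0.168 ]
bridge [0.5251 0.0129 0.012 ]
bridge [ 0.5244 -0.0476  0.012 ]
bridge [0.4755 0.0135 0.012 ]
bridge [ 0.4748 -0.0467  0.012 ]
```

Request:
jog_arm --pt "0 0 0.55 0 -1" --pt "0.875 -0.9 0.55 0.1 -1" --pt "0.875 -0.9 0.55 0.2 -1" --pt "0.875 -0.9 0.55 0.2 -1" --squeeze 40

```text
time: 0.6
tool_pos: [0.237, 0.4241, 0.2358]
tool_rot: [-3.141, 0.001, 3.138]
contact_force: [0.1, -0.1, -0.1]
opening: 0.0641
grip_force: 0.0
```

Request:
jog_arm --pt "0.5 -0.5 0 0 -1" --pt "0.875 -0.9 0 0 -1" --pt "0.875 -0.9 0 0 -1"

```text
time: 0.9
tool_pos: [0.3084, 0.3508, 0.2355]
tool_rot: [-3.14, 0.001, 3.13]
contact_force: [-1.5, -0.2, -0.7]
opening: 0.0406
grip_force: 0.0
```

Request:
jog_arm --pt "0.5 -0.5 0 0 -1" --pt "0.875 -0.9 0 0 -1" --pt "0.875 -0.9 0 0 -1"

```text
time: 1.2
tool_pos: [0.378, 0.2793, 0.2354]
tool_rot: [-3.14, 0.001, 3.13]
contact_force: [-0.5, 0.4, 0.5]
opening: 0.0162
grip_force: 0.0
```

Request:
jog_arm --pt "0.5 -0.5 0 0 -1" --pt "0.875 -0.9 0 0 -1" --pt "0.875 -0.9 0 0 -1"

```text
time: 1.5
tool_pos: [0.4477, 0.2078, 0.2352]
tool_rot: [-3.141, 0.001, 3.131]
contact_force: [-0.4, 0.7, 0.1]
opening: 0.0005
grip_force: 0.0
```

Request:
jog_arm --pt "0.5 -0.5 0 0 -1" --pt "0.875 -0.9 0 0 -1" --pt "0.875 -0.9 0 0 -1"

```text
time: 1.8
tool_pos: [0.5175, 0.1361, 0.2349]
tool_rot: [-3.141, 0.0, 3.132]
contact_force: [-0.3, -0.2, 0.1]
opening: 0.0006
grip_force: 0.0
```

Request:
jog_arm --pt "0.5 -0.5 0 0 -1" --pt "0.875 -0.9 0 0 -1" --pt "0.875 -0.9 0 0 -1" --pt "0.875 -0.9 0 0 -1"

```text
time: 2.2
tool_pos: [0.5847, 0.0675, 0.2348]
tool_rot: [3.141, -0.002, 3.135]
contact_force: [0.1, 0.7, -0.9]
opening: 0.0003
grip_force: 0.0
```

Request:
jog_arm --pt "0 0 -0.5 0 -1" --pt "0 0 -1 0 -1" --pt "0 0 -1 0 -1"

```text
time: 2.5
tool_pos: [0.5804, 0.0688, 0.1509]
tool_rot: [3.141, -0.011, 3.138]
contact_force: [1.0, 0.1, 1.1]
opening: 0.0003
grip_force: 0.0
```

Request:
jog_arm --pt "0 0 -0.3 0 -1" --pt "-0.25 0 -0.3 0 -1" --pt "-0.5 0 -0.3 0 -1" --pt "-0.65 0 -0.35 0 -1" --pt "-0.8 0 -0.45 0 -1" --pt "-0.9 0 -0.53 0 -1" --pt "-1 0 -0.62 0 -1" --pt "-1 0 -0.62 0 -1"

```text
time: 3.3
tool_pos: [0.4997, 0.0684, 0.1105]
tool_rot: [3.141, -0.007, 3.138]
contact_force: [-22.6, 0.2, 33.5]
opening: 0.0004
grip_force: 16.6
```

Run:
```python
from h import *
crop("scene",195,100,110,110,5,"s2")
s=readout.observe();print(s["tool_pos"],s["contact_force"],s["qpos"])
```

```text
[0.50014904 0.06837469 0.11070905] [-23.59578254   1.39110725  34.41305954] [-1.64358104e-02  3.91812839e-01  1.69210328e+00  6.00536052e-04
  1.06398898e+00 -1.58395085e+00]
```

View pics/s2.png

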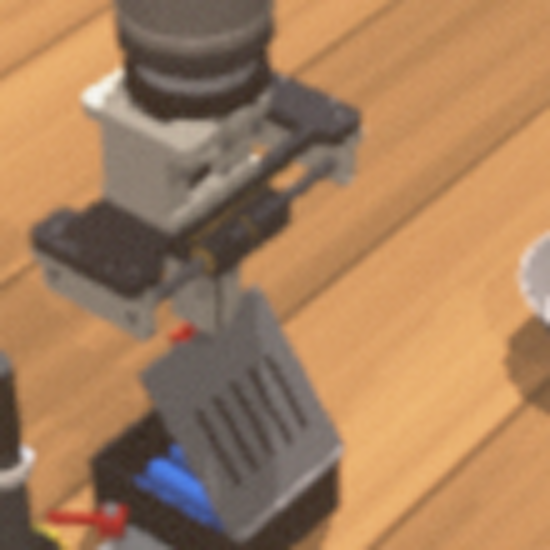

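Here the fingers go behind the lid (its free edge runs from about (143,378) to (255,290)) and the tool reads about 40 N, so something is wedged. I'll work out the lid angle before going further.

Run:
```python
from h import *
S=lambda x,y:(195+(x+.5)/5-.5,100+(y+.5)/5-.5)
def yp(p,y):
    o,d=ray("scene",p);return (o+d*(y-o[1])/d[1]).round(4)
print("free R",yp(S(143,378),.014),"free L",yp(S(255,290),.114))
print("hinge R",yp(S(240,535),.014),"hinge L",yp(S(340,450),.114),"tab",yp(S(182,332),.064))
o=readout.observe()["tool_pos"]
print("tcp px crop",[(proj("scene",o+[0,0,k])-[195,100])*5 for k in(0,.03)])
```

```text
free R [0.5004 0.014  0.145 ] free L [0.4973 0.114  0.14  ]
hinge R [0.567 0.014 0.064] hinge L [0.56   0.114  0.0499] tab [0.4849 0.064  0.1356]
tcp px crop [array([207.03918593, 369.87459234]), array([205.26557222, 330.26734361])]
```

The fingers have been pushed into the lid plate: the force points along the lid plane toward its free edge. I'll back out along that direction, then push again slowly.

Request:
jog_arm --pt "-0.05 0 0.1 0 -1" --pt "-0.1 0 0.25 0 -1" --pt "-0.1 0 0.5 0 -1" --pt "-0.1 0 0.8 0 -1" --pt "-0.1 0 1 0 -1" --pt "-0.1 0 1 0 -1"

```text
time: 3.95
tool_pos: [0.4988, 0.0671, 0.1898]
tool_rot: [3.141, 0.007, 3.137]
contact_force: [-0.2, -0.4, 1.0]
opening: 0.0003
grip_force: 0.0
```

Run:
```python
from h import *
im=crop("scene",195,100,110,110,5,"s3")
```

```text
(no output)
```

View pics/s3.png

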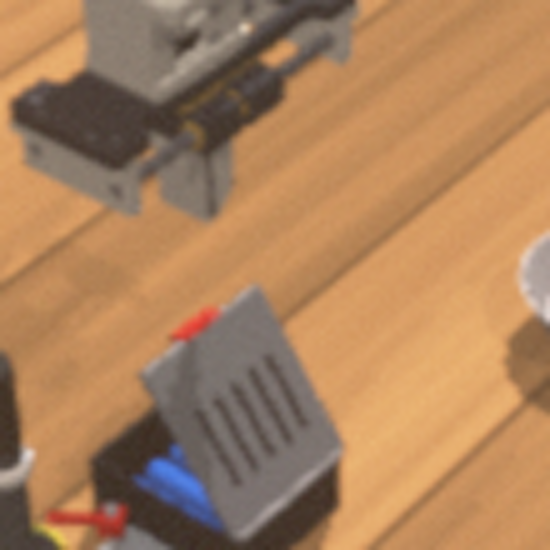

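The fingers are clear, and the lid now stands at about 1.0 rad with its free edge at crop (143,375) to (258,288).

Request:
jog_arm --pt "0.35 0 0 0 -1" --pt "0.7 0 0 0 -1" --pt "0.7 0 -0.4 0 -1" --pt "0.7 0 -0.8 0 -1" --pt "0.7 0 -0.8 0 -1"

```text
time: 4.5
tool_pos: [0.5494, 0.0667, 0.1173]
tool_rot: [3.141, -0.01, 3.136]
contact_force: [-0.2, -0.4, 0.0]
opening: 0.0007
grip_force: 0.0
```

Request:
jog_arm --pt "-0.1 0 0 0 -1" --pt "-0.2 0 0 0 -1" --pt "-0.25 0 0 0 -1" --pt "-0.3 0 0 0 -1" --pt "-0.35 0 0 0 -1" --pt "-0.39 0 -0.03 0 -1" --pt "-0.43 0 -0.06 0 -1"

```text
time: 5.2
tool_pos: [0.5185, 0.0664, 0.1173]
tool_rot: [3.142, 0.0, 3.136]
contact_force: [0.6, -0.3, -0.4]
opening: 0.0004
grip_force: 0.0
```

Request:
jog_arm --pt "-0.05 0 -0.04 0 -1" --pt "-0.1 0 -0.08 0 -1" --pt "-0.15 0 -0.13 0 -1" --pt "-0.2 0 -0.19 0 -1" --pt "-0.24 0 -0.25 0 -1" --pt "-0.28 0 -0.32 0 -1" --pt "-0.32 0 -0.38 0 -1" --pt "-0.36 0 -0.45 0 -1" --pt "-0.36 0 -0.45 0 -1"

```text
time: 6.1
tool_pos: [0.4888, 0.0664, 0.0803]
tool_rot: [3.141, -0.002, 3.136]
contact_force: [-0.1, 0.3, 0.5]
opening: 0.0004
grip_force: 0.0
```

Run:
```python
from h import *
im=crop("scene",195,100,110,110,5,"s4")
print(readout.observe()["tool_pos"])
```

```text
[0.48935524 0.06640011 0.08079606]
```

View pics/s4.png

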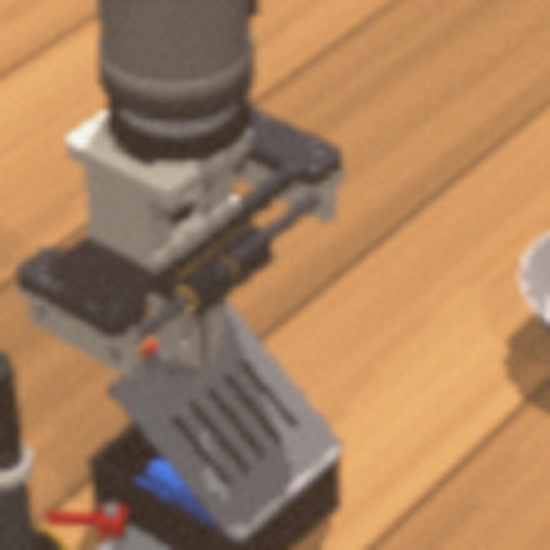

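The lid came down some, but the finger outline is cut off partway down the lid's face, at about crop (205,365). I'll check the angle and geometry numerically.

Run:
```python
from h import *
S=lambda x,y:(195+(x+.5)/5-.5,100+(y+.5)/5-.5)
def yp(p,y):
    o,d=ray("scene",p);return (o+d*(y-o[1])/d[1]).round(4)
print("free R",yp(S(110,385),.014),"free L",yp(S(228,305),.114),"hinge R",yp(S(240,540),.014),"L",yp(S(340,448),.114))
o=readout.observe()["tool_pos"]
print("tcp px",(proj("scene",o)-[195,100])*5,"cut at y~.066:",yp(S(205,363),.058))
for th in(.6,.7,.8,.9):
  print(th,[((proj("scene",np.array([.559-.116*np.cos(th)+.006*np.sin(th),y,.05+.116*np.sin(th)+.006*np.cos(th)]))-[195,100])*5).round(0) for y in(.014,.114)])
```

```text
free R [0.4744 0.014  0.125 ] free L [0.4763 0.114  0.1176] hinge R [0.5668 0.014  0.0599] L [0.56   0.114  0.0515]
tcp px [192.4132469  402.03823708] cut at y~.066: [0.5068 0.058  0.1285]
0.6 [array([ 98., 383.]), array([213., 293.])]
0.7 [array([107., 377.]), array([223., 286.])]
0.8 [array([117., 373.]), array([233., 281.])]
0.9 [array([129., 370.]), array([245., 278.])]
```

The lid is at about 0.7 rad, and the fingertips slipped through the slotted middle of the plate. I'll lift out and press the solid strip near the free edge from above instead, with the fingers spread.

Request:
jog_arm --pt "-0.05 0 0.2 0 -1" --pt "-0.05 0 0.5 0 -1" --pt "-0.05 0 0.9 0 -1" --pt "-0.05 0 1 0 -0.1" --pt "-0.05 0 1 0 -0.1" --pt "-0.05 0 1 0 -0.1" --pt "-0.05 0 1 0 -0.1" --pt "-0.05 0 1 0 -0.1"

```text
time: 6.95
tool_pos: [0.4852, 0.0664, 0.1601]
tool_rot: [3.141, -0.002, 3.136]
contact_force: [0.4, 0.4, -0.8]
opening: 0.0359
grip_force: 0.0
```

```bash
cat >> h.py <<'E'
def lid():
    c=cv2.cvtColor(cams.read_camera("scene"),cv2.COLOR_BGR2HSV);m=(((c[...,0]<8)|(c[...,0]>172))&(c[...,1]>160)&(c[...,2]>80)).astype(np.uint8)
    m[:140]=0;m[200:]=0;m[:,:200]=0;m[:,262:]=0
    _,_,st,ce=cv2.connectedComponentsWithStats(m)
    for s,e in zip(st[1:],ce[1:]):
        if s[4]>3:
            o,d=ray("scene",e);p=o+d*(.065-o[1])/d[1];v=p-[.559,.065,.05];print(s.tolist(),p.round(4),"r",np.hypot(v[0],v[2]).round(4),"ang",np.arctan2(v[2],-v[0]).round(3))
E
python3 -c "
from h import *
lid();s=readout.observe();print(s['tool_pos'],s['opening'])"
```

```text
[224, 165, 7, 5, 11] [0.4681 0.065  0.1214] r 0.1156 ang 0.665
[0.48537094 0.06642044 0.16031454] 0.03910111078586796
```

Request:
jog_arm --pt "0 0 -0.2 0 -0.1" --pt "0 0 -0.35 0 -0.1" --pt "0 0 -0.4 0 -0.1" --pt "0 0 -0.45 0 -0.1" --pt "0 0 -0.5 0 -0.1" --pt "0 0 -0.55 0 -0.1" --pt "0 0 -0.6 0 -0.1" --pt "0 0 -0.6 0 -0.1"

```text
time: 7.8
tool_pos: [0.4855, 0.0664, 0.1128]
tool_rot: [3.142, -0.001, 3.136]
contact_force: [-0.8, -0.5, 0.7]
opening: 0.0417
grip_force: 0.0
```

```bash
python3 -c "
from h import *
lid();s=readout.observe();print(s['tool_pos'],s['opening'],s['contact_force'])"
```

```text
[224, 168, 3, 2, 5] [0.4606 0.065  0.1118] r 0.1162 ang 0.561
[0.48572896 0.06639209 0.11308561] 0.041393406712310794 [-0.00863032  0.03628141 -0.15277947]
```

Request:
jog_arm --pt "-0.02 0 -0.06 0 -0.1" --pt "-0.04 0 -0.12 0 -0.1" --pt "-0.06 0 -0.18 0 -0.1" --pt "-0.08 0 -0.24 0 -0.1" --pt "-0.1 0 -0.3 0 -0.1" --pt "-0.12 0 -0.36 0 -0.1" --pt "-0.14 0 -0.42 0 -0.1" --pt "-0.15 0 -0.48 0 -0.1" --pt "-0.16 0 -0.54 0 -0.1" --pt "-0.17 0 -0.6 0 -0.1" --pt "-0.17 0 -0.65 0 -0.1" --pt "-0.17 0 -0.65 0 -0.1"

```text
time: 9.05
tool_pos: [0.4719, 0.0664, 0.0607]
tool_rot: [3.141, -0.001, 3.136]
contact_force: [-0.3, 0.1, 1.4]
opening: 0.0412
grip_force: 0.0
```

```bash
python3 -c "
from h import *
lid();s=readout.observe();print(s['tool_pos'],s['opening'],s['contact_force'])"
```

```text
[0.47213456 0.06641012 0.0609537 ] 0.04113199891470945 [-0.1224575  -0.07082653  0.06965945]
```

Now a gentle final press, then lift and check.

Request:
jog_arm --pt "0 0 -0.04 0 -0.1" --pt "0 0 -0.07 0 -0.1" --pt "0 0 -0.09 0 -0.1" --pt "0 0 -0.09 0 -0.1"

```text
time: 9.5
tool_pos: [0.4721, 0.0664, 0.0538]
tool_rot: [3.141, -0.0, 3.136]
contact_force: [0.5, 0.7, -0.4]
opening: 0.0411
grip_force: 0.0
```

Request:
jog_arm --pt "0 0 0.3 0 -0.1" --pt "0 0 0.8 0 -0.1" --pt "0 0 1 0 1" --pt "0 0 1 0 1"

```text
time: 9.9
tool_pos: [0.474, 0.0664, 0.1364]
tool_rot: [3.142, 0.006, 3.136]
contact_force: [-0.3, 0.1, 0.4]
opening: 0.0529
grip_force: 0.0
```

Request:
jog_arm --pt "0 0 0.5 0 1" --pt "0 0 1 0 1" --pt "0 -0.3 1 0 1" --pt "0 -0.3 1 0 1"

```text
time: 10.3
tool_pos: [0.4723, 0.041, 0.2138]
tool_rot: [-3.141, 0.0, 3.135]
contact_force: [-0.7, -0.1, -0.4]
opening: 0.0845
grip_force: 0.0
```

```bash
python3 -c "
from h import *
lid();s=readout.observe();print(s['tool_pos'],s['opening'],s['contact_force'])
im=crop('scene',155,100,150,115,5,'s5')"
```

```text
[0.47175395 0.04187692 0.21302237] 0.08860077627017666 [-0.39761111  0.30480851 -0.18694928]
```

View pics/s5.png

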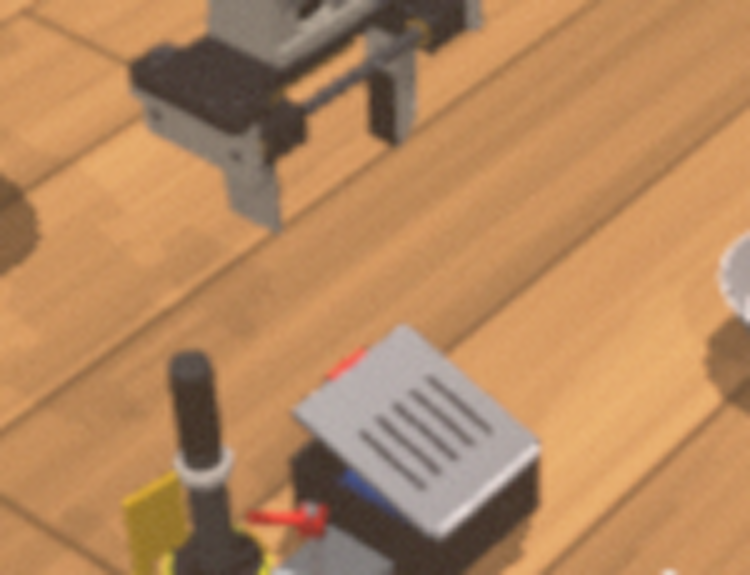

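The lid is still partly open, with its free corners at crop (293,410) and (405,325); the fingertips show at about (278,230) and (398,145). I'll check those against the projected TCP and work out the angle.

Run:
```python
from h import *
S=lambda x,y:(155+(x+.5)/5-.5,100+(y+.5)/5-.5)
def yp(p,y):
    o,d=ray("scene",p);return (o+d*(y-o[1])/d[1]).round(4)
s=readout.observe();o=s["tool_pos"]
for dy in(-.0445,-.0635,.0445,.0635): print(dy,[((proj("scene",o+[dx,dy,0])-[155,100])*5).round(0) for dx in(-.0095,.0095)])
print("free",yp(S(293,410),.014),yp(S(405,325),.114),"hinge",yp(S(437,535),.014),yp(S(538,445),.114))
for th in(.2,.3,.4,.5):
  print(th,[((proj("scene",np.array([.559-.116*np.cos(th)+.006*np.sin(th),y,.05+.116*np.sin(th)+.006*np.cos(th)]))-[155,100])*5).round(0) for y in(.014,.114)])
```

```text
-0.0445 [array([260., 267.]), array([286., 281.])]
-0.0635 [array([235., 285.]), array([261., 300.])]
0.0445 [array([370., 186.]), array([396., 199.])]
0.0635 [array([392., 170.]), array([418., 183.])]
free [0.4589 0.014  0.0968] [0.4574 0.114  0.092 ] hinge [0.5647 0.014  0.0625] [0.5585 0.114  0.053 ]
0.2 [array([277., 421.]), array([390., 332.])]
0.3 [array([280., 410.]), array([394., 320.])]
0.4 [array([285., 400.]), array([399., 310.])]
0.5 [array([291., 391.]), array([405., 301.])]
```

The visible fingertips sit about 36 mm above the projected TCP. That also explains the lid contacts: the fingers stayed on top of the plate, and the tool z reads low. So I need to press about 36 mm deeper, watching the force.

Request:
jog_arm --pt "0.03 0.3 -0.3 0 -0.1" --pt "0.03 0.3 -0.8 0 -0.1" --pt "0.03 0.3 -1 0 -0.1" --pt "0.03 0.3 -1 0 -0.1"

```text
time: 10.8
tool_pos: [0.4719, 0.0672, 0.1306]
tool_rot: [3.141, -0.008, 3.137]
contact_force: [-0.4, 0.0, -0.3]
opening: 0.0645
grip_force: 0.0
```

Request:
jog_arm --pt "0 0 -0.4 0 -0.1" --pt "0 0 -0.7 0 -0.1" --pt "0 0 -0.8 0 -0.1" --pt "0 0 -0.86 0 -0.1" --pt "0 0 -0.92 0 -0.1" --pt "0 0 -0.98 0 -0.1" --pt "0 0 -0.98 0 -0.1"

```text
time: 11.5
tool_pos: [0.4747, 0.0664, 0.0558]
tool_rot: [3.141, 0.0, 3.136]
contact_force: [-0.1, -0.4, 0.8]
opening: 0.0413
grip_force: 0.0
```

Request:
jog_arm --pt "0 0 -0.05 0 -0.1" --pt "0 0 -0.1 0 -0.1" --pt "0 0 -0.15 0 -0.1" --pt "0 0 -0.2 0 -0.1" --pt "0 0 -0.25 0 -0.1" --pt "0 0 -0.25 0 -0.1"

```text
time: 12.1
tool_pos: [0.4742, 0.0664, 0.035]
tool_rot: [3.141, -0.001, 3.136]
contact_force: [-0.3, -0.4, 0.1]
opening: 0.0413
grip_force: 0.0
```

Request:
jog_arm --pt "0 0 -0.04 0 -0.1" --pt "0 0 -0.08 0 -0.1" --pt "0 0 -0.11 0 -0.1" --pt "0 0 -0.11 0 -0.1"

```text
time: 12.5
tool_pos: [0.4744, 0.0664, 0.0265]
tool_rot: [3.141, -0.0, 3.136]
contact_force: [-0.3, 0.4, 0.7]
opening: 0.0413
grip_force: 0.0
```

Request:
jog_arm --pt "0 0 -0.03 0 -0.1" --pt "0 0 -0.06 0 -0.1" --pt "0 0 -0.06 0 -0.1"

```text
time: 12.8
tool_pos: [0.4745, 0.0664, 0.0217]
tool_rot: [3.141, -0.0, 3.136]
contact_force: [0.3, 0.6, -0.1]
opening: 0.0416
grip_force: 0.0
```

Request:
jog_arm --pt "0 0 -0.03 0 -0.1" --pt "0 0 -0.06 0 -0.1" --pt "0 0 -0.06 0 -0.1"

```text
time: 13.1
tool_pos: [0.475, 0.0664, 0.0204]
tool_rot: [-3.141, 0.002, 3.136]
contact_force: [-10.4, -0.9, 33.8]
opening: 0.0412
grip_force: 17.4
```

Run:
```python
from h import *
print(readout.observe()["tool_pos"])
im=cams.read_camera("scene"); np.save("lid1.npy",im)
# lid top brightness: grey mask, low saturation contour corners
c=cv2.cvtColor(im,cv2.COLOR_BGR2HSV)
m=((c[...,1]<50)&(c[...,2]>70)).astype(np.uint8);m[:165]=0;m[215:]=0;m[:,:205]=0;m[:,268:]=0
n,l,st,ce=cv2.connectedComponentsWithStats(m);k=1+st[1:,4].argmax();print(st[k])
ys,xs=np.where(l==k)
for nm,f in(("left",xs),("top",ys),("right",-xs),("bottom",-ys)):
    i=f.argmin();print(nm,xs[i],ys[i])
for th in(0,.1,.2,.3):
  print(th,[proj("scene",np.array([.559-.116*np.cos(th)+.006*np.sin(th),y,.05+.116*np.sin(th)+.006*np.cos(th)])).round(1) for y in(.014,.114)])
```

```text
[0.47495988 0.06640905 0.02037551]
[ 205  165   57   43 1032]
left 205 177
top 235 165
right 261 188
bottom 240 207
0 [array([210.2, 189.5]), array([232.4, 171.6])]
0.1 [array([210.2, 186.8]), array([232.5, 168.9])]
0.2 [array([210.5, 184.3]), array([233. , 166.4])]
0.3 [array([211.1, 182. ]), array([233.7, 164.1])]
```

Request:
jog_arm --pt "0 0 0.1 0 -0.1" --pt "0 0 0.4 0 -0.1" --pt "0 0 0.8 0 -0.1" --pt "0 0 1 0 1" --pt "0 0 1 0 1"

```text
time: 13.65
tool_pos: [0.4763, 0.0664, 0.0993]
tool_rot: [3.142, 0.005, 3.136]
contact_force: [0.4, 0.4, 0.1]
opening: 0.053
grip_force: 0.0
```

Request:
jog_arm --pt "0 0 0.5 -0.1 1" --pt "0 0 1 -0.2 1" --pt "0 0 1 -0.3 1" --pt "0 0 1 -0.4 1" --pt "0 0 1 -0.5 1" --pt "0 0 1 -0.6 1" --pt "0 0 1 -0.66 1" --pt "0 0 1 -0.66 1"

```text
time: 14.45
tool_pos: [0.4741, 0.0664, 0.1759]
tool_rot: [-3.14, -0.001, 2.098]
contact_force: [-0.3, -0.2, -0.2]
opening: 0.092
grip_force: 0.0
```

Request:
jog_arm --pt "0.2 -0.3 0.6 0 1" --pt "0.3 -0.8 0.6 0 1" --pt "0.3 -1 0.6 0 1" --pt "0.3 -1 0.6 0 1"

```text
time: 14.85
tool_pos: [0.4987, -0.0155, 0.2244]
tool_rot: [-3.141, -0.0, 2.1]
contact_force: [0.1, 0.3, -1.3]
opening: 0.0915
grip_force: 0.0
```

Run:
```python
from h import *
s=readout.observe();o=s["tool_pos"];print(o,s["tool_rot"],s["opening"])
im=crop("scene",140,90,160,120,5,"s6")
a=s["tool_rot"][2]-np.pi/2
for r in(.046,.065,-.046,-.065): print(r,((proj("scene",o+[r*np.cos(a),r*np.sin(a),.0355])-[140,90])*5).round(0))
for th in(0,.1,.2):
  print(th,[((proj("scene",np.array([.559-.116*np.cos(th)+.006*np.sin(th),y,.05+.116*np.sin(th)+.006*np.cos(th)]))-[140,90])*5).round(0) for y in(.014,.114)])
```

```text
[ 0.49866865 -0.0155321   0.22440869] [-3.14066185e+00 -2.36989184e-04  2.09992521e+00] 0.09153068798616294
0.046 [452. 295.]
0.065 [489. 298.]
-0.046 [273. 279.]
-0.065 [237. 276.]
0 [array([351., 497.]), array([462., 408.])]
0.1 [array([351., 484.]), array([463., 395.])]
0.2 [array([352., 471.]), array([465., 382.])]
```

View pics/s6.png

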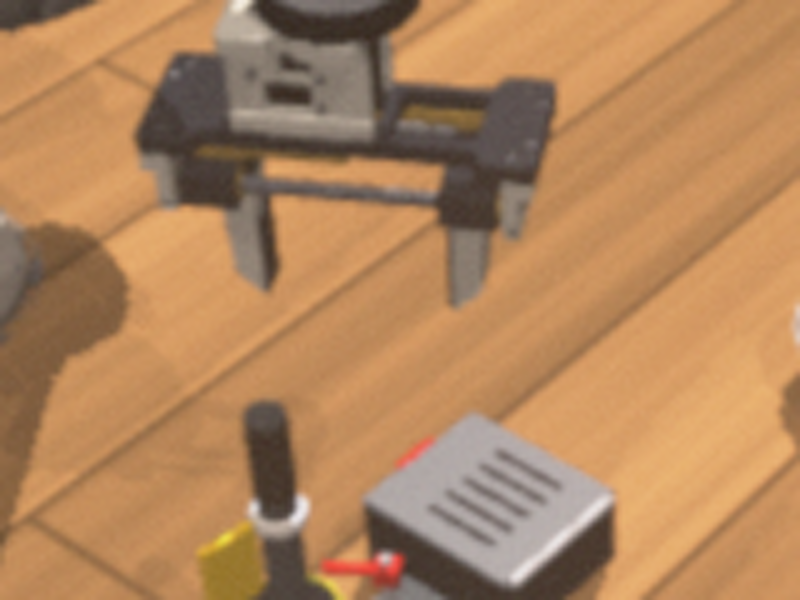

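The lid is shut, and the fingertips match the prediction with the +35.5 mm z offset. Now I'll move over the column, go down to about 25 mm above the ring and grip.

Request:
jog_arm --pt "0.02 -0.5 0 0 1" --pt "0.02 -0.95 0 0 1" --pt "0.02 -1 0 0 1" --pt "0.02 -1 0 0 1" --pt "0.02 -1 0 0 1"

```text
time: 15.4
tool_pos: [0.5, -0.0922, 0.2249]
tool_rot: [-3.142, -0.001, 2.101]
contact_force: [-0.2, -0.9, -0.4]
opening: 0.0919
grip_force: 0.0
```

Request:
jog_arm --pt "0 0 -0.3 0 1" --pt "0 0 -0.6 0 1" --pt "0 0 -0.8 0 1" --pt "0 0 -0.9 0 1" --pt "0 0 -0.9 0 1"

```text
time: 15.9
tool_pos: [0.4998, -0.0923, 0.1525]
tool_rot: [-3.141, -0.002, 2.101]
contact_force: [-0.3, -0.0, 1.1]
opening: 0.092
grip_force: 0.0
```

Request:
jog_arm --pt "0 0 0 0 -1" --pt "0 0 0 0 -1" --pt "0 0 0 0 -1" --pt "0 0 0 0 -1" --pt "0 0 0 0 -1" --pt "0 0 0 0 -1" --pt "0 0 0 0 -1" --pt "0 0 0 0 -1" --pt "0 0 0 0 -1" --pt "0 0 0 0 -1" --pt "0 0 0 0 -1" --pt "0 0 0 0 -1" --squeeze 40

```text
time: 17.1
tool_pos: [0.5005, -0.0934, 0.1533]
tool_rot: [3.141, 0.0, 2.099]
contact_force: [2.4, 1.6, -0.7]
opening: 0.0215
grip_force: 40.0
```

The column is gripped (21.5 mm opening, 40 N). Pointer height comes out at about 0.127, so I'll press about 35 mm and then compare ring and pointer in the image.

Request:
jog_arm --pt "0 0 -0.05 0 -1" --pt "0 0 -0.12 0 -1" --pt "0 0 -0.19 0 -1" --pt "0 0 -0.26 0 -1" --pt "0 0 -0.33 0 -1" --pt "0 0 -0.4 0 -1" --pt "0 0 -0.43 0 -1" --pt "0 0 -0.43 0 -1" --pt "0 0 -0.43 0 -1"

```text
time: 18.0
tool_pos: [0.5008, -0.0936, 0.1198]
tool_rot: [3.14, 0.001, 2.099]
contact_force: [-0.2, 2.2, 6.9]
opening: 0.0212
grip_force: 40.0
```

Run:
```python
from h import *
print(readout.observe()["tool_pos"])
im=crop("scene",165,160,75,75,8,"s7")
np.save("im7.npy",im)
ax=np.array([.5005,-.0955])
for z in(.12,.124,.128,.132):
    print(z,"ring c",((proj("scene",[*ax,z])-[165,160])*8).round(1),"tip",((proj("scene",[ax[0]+.0165,ax[1]+.0113,z])-[165,160])*8).round(1),"clip",((proj("scene",[ax[0]+.0446,ax[1]+.0305,z])-[165,160])*8).round(1))
```

```text
[ 0.50080273 -0.0936343   0.11978985]
0.12 ring c [249.5 353.2] tip [309.6 356.3] clip [412.1 361.5]
0.124 ring c [248.4 344.8] tip [308.6 347.8] clip [411.3 353.1]
0.128 ring c [247.2 336.3] tip [307.5 339.3] clip [410.5 344.6]
0.132 ring c [246.  327.8] tip [306.5 330.8] clip [409.7 336.1]
```

View pics/s7.png

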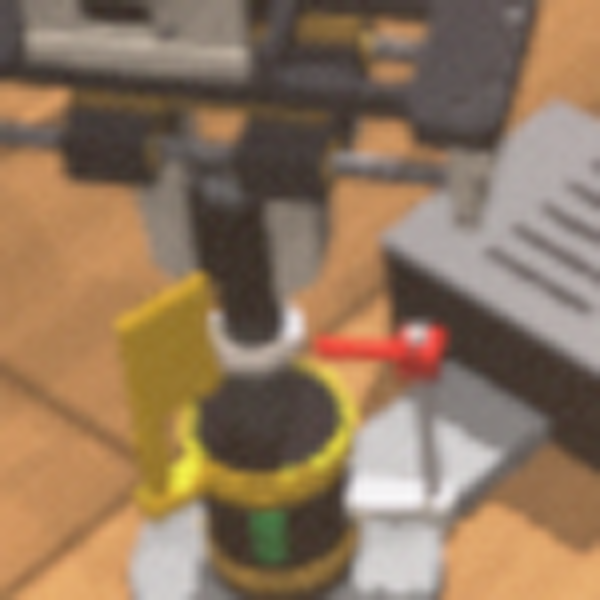

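Ring is at about crop (257,335), needle at y≈346, clip at (425,352), and the paddle is still open and clear. The ring looks a few mm above the pointer. I'll get this to sub-pixel from edge profiles.

```bash
cat > m.py <<'E'
from h import *
def meas(im,up=8,uv=None,ax=(.5015,-.094)):
    f=im.astype(float);B,G,R=f[...,0],f[...,1],f[...,2]
    red=np.clip(R-1.6*np.maximum(G,B)-20,0,None);m=np.zeros_like(red);m[195:212,204:221]=1;red=red*m
    ys,xs=np.mgrid[:384,:512]
    nd=red*(xs>=205)*(xs<=213);cu,cv=(nd*xs).sum()/nd.sum(),(nd*ys).sum()/nd.sum()
    # needle centroid: solve bearing-0.6 radius & z on axis ray line
    def fit(u,v):
        from scipy.optimize import fsolve
        return fsolve(lambda q:proj("scene",[ax[0]+q[0]*np.cos(.6),ax[1]+q[0]*np.sin(.6),q[1]])-[u,v],[.03,.125])
    print("needle px",cu.round(2),cv.round(2),"r,z",fit(cu,cv).round(4))
    return red
def ringz(im,zg,ax=(.5015,-.094)):
    C=np.array(cams.calibration("scene")["world_from_camera"])[:2,3]-ax;C/=np.linalg.norm(C)
    u0,v0=proj("scene",[ax[0]+.015*C[0],ax[1]+.015*C[1],zg-.004])
    for du in(-1,0,1,2):
        col=im[int(v0)-10:int(v0)+8,int(round(u0))+du].min(axis=1);print(int(round(u0))+du,int(v0)-10,col.tolist(),"pred bottom",round(v0,2))
E
python3 - <<'E'
from m import *
i0=np.load("im0.npz")["s"];i7=np.load("im7.npy")
meas(i0);meas(i7);ringz(i0,.162);ringz(i7,.1285)
print([proj("scene",[.5015,-.094,z]).round(2) for z in(.12,.13)])
E
```

```text
needle px 209.03 203.06 r,z [0.0328 0.1259]
needle px 209.0 203.1 r,z [0.0328 0.1258]
195 187 [41, 38, 40, 44, 50, 55, 70, 126, 153, 139, 105, 71, 59, 52, 55, 58, 52, 58] pred bottom 197.82
196 187 [39, 43, 45, 41, 50, 54, 73, 138, 153, 136, 101, 67, 53, 55, 55, 56, 58, 55] pred bottom 197.82
197 187 [39, 42, 40, 51, 51, 61, 109, 155, 148, 125, 93, 65, 55, 57, 58, 60, 56, 56] pred bottom 197.82
198 187 [45, 55, 64, 77, 80, 115, 182, 190, 151, 114, 80, 56, 57, 51, 54, 58, 54, 54] pred bottom 197.82
196 196 [44, 46, 41, 43, 52, 58, 68, 116, 156, 148, 110, 74, 64, 59, 59, 60, 63, 60] pred bottom 206.86
197 196 [42, 43, 47, 48, 53, 59, 71, 124, 157, 147, 108, 77, 65, 59, 61, 62, 59, 61] pred bottom 206.86
198 196 [52, 51, 46, 49, 53, 59, 79, 145, 156, 136, 102, 72, 56, 63, 58, 62, 64, 60] pred bottom 206.86
199 196 [87, 78, 66, 65, 69, 87, 116, 153, 145, 122, 83, 63, 59, 57, 59, 62, 58, 56] pred bottom 206.86
[array([196.86, 204.  ]), array([196.5 , 201.35])]
```

Ring and pointer share the same camera bias of about −0.8 px, so the pointer is at about 0.1235 and the ring at 0.1285. I'll press 5 mm more, hold, then start the turn.

Request:
jog_arm --pt "0 0 -0.03 0 -1" --pt "0 0 -0.06 0 -1" --pt "0 0 -0.065 0 -1" --pt "0 0 -0.065 0 -1" --pt "0 0 -0.065 0 -1" --pt "0 0 -0.065 0 -1" --pt "0 0 -0.065 0 -1"

```text
time: 18.75
tool_pos: [0.5008, -0.0936, 0.1147]
tool_rot: [3.14, 0.001, 2.099]
contact_force: [-0.4, 1.7, 7.9]
opening: 0.0217
grip_force: 40.0
```

Run:
```python
from m import *
s=readout.observe();print(s["tool_pos"])
im=cams.read_camera("scene");meas(im);ringz(im,.1235)
```

```text
[ 0.50077733 -0.0936085   0.11469306]
needle px 208.96 203.09 r,z [0.0327 0.1258]
196 198 [38, 43, 41, 55, 54, 64, 97, 157, 153, 131, 89, 63, 60, 64, 58, 62, 55, 49] pred bottom 208.18
197 198 [42, 42, 47, 48, 59, 64, 106, 158, 150, 132, 88, 63, 62, 60, 60, 60, 55, 47] pred bottom 208.18
198 198 [45, 50, 42, 51, 59, 70, 116, 156, 149, 116, 82, 64, 58, 59, 60, 59, 54, 46] pred bottom 208.18
199 198 [70, 72, 62, 63, 77, 111, 144, 152, 138, 105, 71, 63, 63, 62, 64, 59, 54, 49] pred bottom 208.18
```

Request:
jog_arm --pt "0 0 0 0.06 -1" --pt "0 0 0 0.12 -1" --pt "0 0 0 0.18 -1" --pt "0 0 0 0.24 -1" --pt "0 0 0 0.3 -1" --pt "0 0 0 0.36 -1" --pt "0 0 0 0.42 -1" --pt "0 0 0 0.48 -1" --pt "0 0 0 0.54 -1" --pt "0 0 0 0.6 -1" --pt "0 0 0 0.6 -1"

```text
time: 19.9
tool_pos: [0.5003, -0.0942, 0.1146]
tool_rot: [-3.141, 0.001, 3.044]
contact_force: [-1.0, -1.4, 8.1]
opening: 0.0215
grip_force: 40.4
```

```bash
cat >> m.py <<'E'
def paddle(ax=(.5005,-.0955)):
    im=cams.read_camera("scene");c=cv2.cvtColor(im,cv2.COLOR_BGR2HSV)
    m=((c[...,0]>22)&(c[...,0]<34)&(c[...,1]>150)&(c[...,2]>70)).astype(np.uint8);m[:170]=0;m[235:]=0;m[:,:160]=0;m[:,235:]=0
    _,_,st,ce=cv2.connectedComponentsWithStats(m)
    print([(s.tolist(),e.round(1).tolist()) for s,e in zip(st[1:],ce[1:]) if s[4]>5])
    for L in(0,.1,.2,.4,.6,.85):
        b=-.85-L;print(L,[proj("scene",[ax[0]+r*np.cos(b),ax[1]+r*np.sin(b),z]).round(0).tolist() for r,z in((.05,.118),(.05,.168),(.033,.143))])
    s=readout.observe();print(s["tool_pos"],s["tool_rot"][2],s["torque"],s["contact_force"]);return im
E
python3 - <<'E'
from m import *
im=paddle();meas(im)
E
```

```text
[([205, 206, 4, 10, 12], [207.2, 210.7]), ([188, 209, 3, 9, 15], [188.7, 213.1])]
0 [[195.0, 219.0], [193.0, 205.0], [195.0, 207.0]]
0.1 [[193.0, 219.0], [191.0, 205.0], [193.0, 207.0]]
0.2 [[191.0, 219.0], [189.0, 205.0], [192.0, 207.0]]
0.4 [[188.0, 218.0], [186.0, 204.0], [190.0, 207.0]]
0.6 [[185.0, 217.0], [182.0, 203.0], [188.0, 206.0]]
0.85 [[181.0, 214.0], [179.0, 201.0], [185.0, 204.0]]
[ 0.50032581 -0.09423957  0.11463789] 3.0421592161887534 [ 0.03919266  0.30183197 -0.10084869] [-1.88492501 -1.06950701  8.42867952]
needle px 209.15 203.2 r,z [0.0331 0.1254]
```

Request:
jog_arm --pt "0 0 0 0.05 -1" --pt "0 0 0 0.1 -1" --pt "0 0 0 0.15 -1" --pt "0 0 0 0.2 -1" --pt "0 0 0 0.2 -1"

```text
time: 20.45
tool_pos: [0.4977, -0.0963, 0.1146]
tool_rot: [-3.139, -0.005, -2.926]
contact_force: [-11.3, -10.7, 13.2]
opening: 0.0214
grip_force: 44.9
```

Run:
```python
from m import *
im=paddle();meas(im)
im=crop("scene",165,160,75,75,8,"s8")
```

```text
[([205, 206, 4, 11, 15], [207.1, 211.7])]
0 [[195.0, 219.0], [193.0, 205.0], [195.0, 207.0]]
0.1 [[193.0, 219.0], [191.0, 205.0], [193.0, 207.0]]
0.2 [[191.0, 219.0], [189.0, 205.0], [192.0, 207.0]]
0.4 [[188.0, 218.0], [186.0, 204.0], [190.0, 207.0]]
0.6 [[185.0, 217.0], [182.0, 203.0], [188.0, 206.0]]
0.85 [[181.0, 214.0], [179.0, 201.0], [185.0, 204.0]]
[ 0.49771533 -0.09628832  0.11460146] -2.927724476517497 [-1.20686352  1.95944486 -0.46664172] [-12.92134738 -11.16826341  13.4613263 ]
needle px 209.12 203.21 r,z [0.0331 0.1254]
```

Run:
```python
from m import *
im=cams.read_camera("scene");c=cv2.cvtColor(im,cv2.COLOR_BGR2HSV)
m=(c[...,0]>21)&(c[...,0]<36)&(c[...,1]>140)&(c[...,2]>35)
for v in range(190,232,2): print(v,"".join("Y" if k else "." for k in m[v,176:214]))
# same for image before the turn, paddle bottom arm
g=(c[...,0]>40)&(c[...,0]<90)&(c[...,1]>80);ys,xs=np.where(g[190:240,170:220]);print("green",len(xs),xs.mean()+170 if len(xs) else 0,ys.mean()+190 if len(xs) else 0)
```

```text
190 ......................................
192 ......................................
194 ......................................
196 ......................................
198 ......................................
200 ......................................
202 ..................Y...................
204 ......................................
206 ............................YY........
208 ...............Y..............YY......
210 .............Y.................YY.....
212 ................................YY....
214 ...............................YY.....
216 ..............................YY......
218 ......................................
220 ......................................
222 ......................................
224 ........................Y.............
226 .......................Y..............
228 .......................Y..............
230 ......................................
green 0 0 0
```

Run:
```python
from m import *
im=cams.read_camera("scene");i7=np.load("im7.npy")
for v in(206,210,214,218,222,226):
    print(v,"now",[f"{im[v,u,2]},{im[v,u,1]},{im[v,u,0]}" for u in range(184,206,1)])
print("ref",[f"{i7[226,u,2]},{i7[226,u,1]},{i7[226,u,0]}" for u in range(184,206,1)])
for L in(-.05,0,.05,.1,.2,.3):
    b=-.85-L;ax=(.5012,-.0945);t=np.array([-np.sin(b),np.cos(b)])*.003
    print(L,[np.r_[proj("scene",[ax[0]+.05*np.cos(b)+k*t[0],ax[1]+.05*np.sin(b)+k*t[1],z])].round(1).tolist() for z in(.118,.168) for k in(-1,1)], proj("scene",[ax[0]+.016*np.cos(b)-t[0],ax[1]+.016*np.sin(b)-t[1],.118]).round(1))
```

```text
206 now ['188,135,89', '198,142,91', '205,149,99', '202,147,95', '200,144,94', '201,144,96', '202,146,92', '204,161,92', '181,151,94', '162,133,76', '161,125,50', '137,107,45', '116,92,53', '141,122,97', '160,145,128', '157,143,132', '139,126,118', '107,97,88', '111,103,72', '141,126,73', '177,154,78', '220,192,87']
210 now ['188,137,91', '196,140,92', '198,143,92', '205,151,87', '208,164,76', '167,137,60', '97,79,50', '72,60,50', '69,59,47', '91,73,48', '135,107,46', '153,119,49', '128,103,41', '102,82,48', '81,69,54', '77,67,59', '75,65,59', '72,62,56', '78,67,65', '83,74,68', '80,67,63', '82,73,67']
214 now ['185,134,88', '178,129,86', '178,130,85', '176,132,71', '150,116,56', '101,79,45', '69,55,42', '67,53,49', '64,53,44', '75,60,47', '120,94,48', '152,118,50', '137,107,46', '101,80,47', '76,65,53', '71,61,55', '68,57,49', '67,53,48', '69,58,49', '67,57,50', '74,61,58', '81,69,59']
218 now ['136,101,66', '148,107,72', '171,124,80', '194,141,93', '184,139,89', '166,128,66', '160,125,51', '158,125,49', '144,111,47', '115,89,46', '107,87,48', '141,110,48', '156,121,43', '131,103,47
[... 813 characters left out ...]
178', '158,147,131', '98,81,64', '68,55,43', '66,52,43', '67,52,44', '68,57,48', '69,83,51', '69,100,59', '73,110,67', '74,107,66', '68,83,54', '67,60,45', '68,55,46', '64,53,42', '65,56,43', '67,53,45']
-0.05 [[195.6, 218.7], [198.0, 218.5], [193.7, 205.1], [196.1, 205.0]] [195.6 209. ]
0 [[194.6, 218.7], [197.0, 218.6], [192.7, 205.2], [195.1, 205.1]] [195.3 209. ]
0.05 [[193.7, 218.6], [196.0, 218.6], [191.7, 205.1], [194.1, 205.1]] [195. 209.]
0.1 [[192.7, 218.6], [195.0, 218.7], [190.7, 205.1], [193.1, 205.1]] [194.7 208.9]
0.2 [[190.8, 218.4], [193.1, 218.6], [188.7, 204.8], [191.1, 205.1]] [194.1 208.8]
0.3 [[189.0, 218.0], [191.2, 218.4], [186.8, 204.5], [189.1, 204.9]] [193.6 208.6]
```

The paddle is edge-on at u≈195.9 (v=218) and 193.9 (v=206), which matches lever angle 0, and it covers the green block. I'll relax the twist slightly, check, and hand in.

Request:
jog_arm --pt "0 0 0 -0.03 -1" --pt "0 0 0 -0.05 -1" --pt "0 0 0 -0.05 -1" --pt "0 0 0 -0.05 -1"

```text
time: 21.05
tool_pos: [0.4984, -0.0956, 0.1146]
tool_rot: [-3.139, -0.003, -3.007]
contact_force: [-9.0, -7.7, 12.2]
opening: 0.0215
grip_force: 43.0
```

Run:
```python
from m import *
im=cams.read_camera("scene");s=readout.observe();print(s["tool_pos"],s["tool_rot"],s["contact_force"],s["torque"],s["grip_force"])
meas(im);ringz(im,.1235)
for v in(206,218): print(v,im[v,188:202].tolist())
```

```text
[ 0.49837629 -0.09557893  0.11459386] [-3.13917236 -0.00346841 -3.00656856] [-9.71945786 -8.6662882  13.12461229] [-0.80491267  1.56501426 -0.31731526] 43.018516302108765
needle px 209.12 203.2 r,z [0.0331 0.1254]
196 198 [49, 47, 43, 40, 50, 44, 52, 54, 53, 51, 44, 46, 47, 45, 49, 48, 46, 49] pred bottom 208.18
197 198 [42, 42, 45, 50, 56, 60, 85, 104, 101, 77, 60, 45, 45, 52, 53, 51, 43, 41] pred bottom 208.18
198 198 [44, 41, 44, 53, 62, 66, 107, 137, 132, 100, 75, 54, 56, 57, 59, 58, 54, 48] pred bottom 208.18
199 198 [49, 48, 56, 60, 66, 100, 139, 148, 133, 97, 72, 60, 58, 59, 60, 63, 57, 48] pred bottom 208.18
206 [[96, 146, 202], [97, 145, 201], [96, 152, 204], [94, 162, 206], [97, 154, 182], [79, 134, 165], [54, 128, 162], [46, 107, 136], [53, 95, 116], [101, 126, 144], [132, 148, 163], [133, 144, 157], [112, 123, 133], [88, 97, 109]]
218 [[87, 138, 185], [68, 128, 166], [50, 126, 160], [52, 125, 158], [50, 113, 144], [45, 88, 113], [45, 83, 108], [50, 112, 142], [49, 123, 158], [49, 105, 132], [45, 71, 90], [48, 70, 88], [46, 86, 109], [49, 98, 122]]
```

The ring hasn't shifted, the paddle is at its closed stop and the grip holds at 43 N, so I'm handing in.

```bash
python3 -c "
from cell import ticket
print(ticket.hand_in())"
```

```text
the job is handed in; nothing more can be done
None
```

I handed the job in at about 21 s with the lid shut, the column gripped at 43 N, the ring about level with the pointer (my estimate is within 3 mm) and the lever at its green stop, but hand-in gave no pass/fail result.

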